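Close and start the nut mill

TASK

Get the bench nut mill ready for topping doughnuts: take the wooden pusher out of its bowl and stand it upright on the small square tray, then set the cross-bar cover down on the bowl, without dropping it, with its bar in line with the mill's front-to-back axis. Next turn the lock collar clockwise by its upright handle until the handle stands at the locked mark, so that the claws sit over the bar ends, and last throw the switch lever over to start the mill. Leave the other loose things on the bench where they are.

Things in the scene. Friction and masses are not known exactly. Their poses are not given: they have to be found in the camera images.
- mill: White mill fixed to the bench, base 210 x 210 x 50 mm, round steel bowl on it. Origin on the bench under the bowl's axis, z up. Side +x (away from the robot at yaw 0): chute and drip pan; +y: switch box; -y: dark tongue of the locked mark; -x: plain. Around the bowl lies the aluminium lock collar, outer radius 100, heights 85 to 99 mm.
- mill_mouth (a point): Centre of the bowl's mouth, on its axis at rim height, 115 mm above the bench; axes as the mill. Bowl: inner radius 54, outer radius 58 mm, floor 55 mm above the bench.
- mill_mark (a point): Top of the locked mark: a dark steel block 16 x 16 mm at the end of a tongue on the mill's -y side, 157 mm from the bowl axis, top 80 mm above the bench.
- collar (a joint): Collar angle, rad, clockwise from above: 0 to 0.35 at the start, 1.10 with the handle exactly at the locked mark, hard stop 1.45 (too far). Stays where left. Its two claws, 90 degrees either side of the handle, reach in to radius 70 at heights 144 to 153 mm; unlocked they stand 43 to 63 degrees counterclockwise of the mill's x axis, locked on it.
- collar_handle (a point): Top centre of the collar's upright black handle post: diameter 22 mm, standing free from height 99 to 150 mm, 122 mm from the bowl axis. It is round, so it may turn in the grip; about 2 N turns the collar.
- switch (a joint): Angle of the switch lever in rad: 0 off (leaning to the mill's -x), 1.0 fully on (leaning to the mill's +x); it stays where it is left.
- switch_tip (a point): Centre of the black ball, diameter 26 mm, at the top of the 80 mm switch lever. Lever pivots 72 mm above the bench, at x 0, y +160 mm in the mill's frame; switch block top at 75 mm.
- cover: Loose steel cover, 0.4 kg: flange of diameter 124 (heights 10 to 18 mm) over a spigot of diameter 94 (0 to 10; 7 mm play in the bowl), dark cross bar 172 x 22 (18 to 34), and on its middle a grip rib 70 x 20 along the bar (34 to 60). Origin: centre of the spigot's underside, x along the bar, z up. Seated, the origin is 105 mm above the bench. Either end may point either way.
- pusher: Loose pale wooden pusher, 0.15 kg, 150 mm tall, standing upright in the bowl at the start: foot of diameter 54 and 16 mm high, tapering to a straight round stem of diameter 26 from height 26 to 142 mm. Origin at the centre of the foot's underside, z along the stem.
- tray: Small square aluminium tray 150 x 150 mm fixed to the bench, floor 4 mm thick, rim 18 mm high and 4 mm thick. Origin at the centre of its underside.
- pot_lid: Bystander: round steel pot lid of diameter 124 with a round black knob, 40 mm high, no bar. Not to be moved.
- nut_jar: Bystander: amber glass jar, diameter 84, 95 mm high. Not to be moved.
- shaker: Bystander: white ceramic shaker, diameter 50, 100 mm high. Not to be moved.
- cutter: Bystander: round steel dough cutter ring, diameter 84, 35 mm high. Not to be moved.

How it is judged:
By the outcome, as a careful person would: the job done as asked, in the order asked, and still so for the second after the job is handed in, with the robot touching nothing.
It also fails if it takes over 72 s, if anything falls off the work surface, if the arm or the gripper's body presses on something with over 40 N, if the wrist force passes 120 N, or if a joint passes its speed limit or range.

ROBOT

A 7-joint arm with a two-finger parallel gripper is mounted at the origin on the work surface. World frame = base frame: x ahead of the robot, y to its left, z up, the work surface at z = 0. Lengths are in mm, angles in rad, forces in N, time in s.
With the tool pointing down it reaches from about 350 to 900 mm from the base axis. Payload 19.9 kg.
Tool frame: the origin (TCP) lies on the front face of the gripper's body, between the roots of the fingers; the fingertips stand 97 mm ahead of it and the grasp point (between the pads) lies 78 mm ahead of it (ctrl.grip_point_offset is the distance from the TCP to the grasp point, in mm); z points along the fingers, y is the line along which they close (so a half turn about z gives the same grasp; the last joint's range is limited). The gripper opens to 94 mm and grips with 3 to 60 N. Pads are 16 mm wide; open, the fingers measure 119 mm over their backs; the gripper's body (75 mm by 177 mm) begins 78 mm behind the grasp point.
Start: joints at [-1.319, 0.417, -0.01, 1.614, 0.005, 1.111, -0.053], TCP at [180.983, 598.209, 302.625] pointing down, gripper open.
Joint ranges: [-2.81, 2.81], [-0.39, 2.02], [-1.27, 1.25], [0.06, 2.57], [-1.19, 4.33], [0.19, 2], [-2.82, 2.82]. Speed limits (rad/s): [1.89, 1.89, 2.39, 2.39, 3.01, 3.01, 3.01].

INTERFACE

Orientations are given as a unit quaternion [x, y, z, w].
In Python, from station import ctrl, read_camera, readout gives the robot as it stands. Calls block until the motion is done:
- ctrl.movep(position, orientation): joint-space move of the TCP to a pose.
- ctrl.move_straight(position, max_speed=150, rot=None, f_stop=None): straight line of the TCP; rot=None keeps the orientation; max_speed is the mean speed in mm/s. With f_stop (N) it stops when the force on the tool has changed by that much, and returns True; else False.
- ctrl.move_j(angles): joint-space move.
- ctrl.open_jaws() and ctrl.clamp(grip_force=None): open the fingers fully, or close them until they stop; grip_force is the grip in N (None keeps the last).
- ctrl.dwell(seconds).
- ctrl.solve_ik(position, orientation): joint angles nearest the present ones, or None.
- read_camera(name): name is "scene" or "side" or "wrist"; returns a dict with "frame" (400x640x3 uint8, red, green, blue), "vfov" (degrees; the focal length in pixels is half the picture's height over the tangent of half this angle, whatever the lens; pixels are square), "cx", "cy" (the principal point, pixels), "k1" (the pictures are not rectified: a ray, as slopes to the right and down, at radius r is drawn at 1 + k1 r^2 times it, then the intrinsics apply), "xyz" and "attitude" of the camera in the world. Camera axes: x right, y down, z forward; pixel columns grow to the right and rows downward; lengths in mm; the calibration is good to about 2 mm. A picture is of the moment at which its call begins. There is no depth.
A pose or a line that the arm cannot do raises ctrl.PlanningError and nothing moves.
- ctrl.finish_job(): hands the job in; it is judged then, once.
Readings, each from a call of its own:
- readout.current_time(): time.
- readout.current_joint_positions(): joint angles.
- readout.current_qd(): joint speeds.
- readout.current_joint_efforts(): joint torques, N m.
- readout.current_position(): TCP position.
- readout.current_ee_rot(): TCP orientation.
- readout.current_force(): force on the tool from outside, world axes, zero at the start.
- readout.current_wrist_torque(): the same for the moment, N m.
- readout.current_opening(): opening from 0.0 (shut) to 1.0 (fully open).
- readout.current_grasp_force(): force on a finger pad.
Only numpy, scipy, OpenCV 4.12 (cv2) and the standard library are available. Lean on these libraries where they do the work, as an engineer would, in place of code of your own. Each camera call takes 0.05 s, during which the arm holds its last target. There are 200 camera calls.

## Working session

There is one attempt and no reset: what is moved stays moved. The work goes in short steps, each a Python script; the robot and the scene stay as the last script left them, time stands still between calls to the robot, and variables do not carry over. Pictures are saved under pics/ and viewed, at most 13 in all, crops included, and the job is handed in when it is done.

```bash
ls; mkdir -p pics
python3 - <<'E'
from station import ctrl, read_camera, readout
import cv2
for n in ("scene","side","wrist"):
    c=read_camera(n); cv2.imwrite(f"pics/{n}0.png",c["frame"][:,:,::-1])
    print(n,{k:v for k,v in c.items() if k!="frame"})
print(readout.current_time(),readout.current_ee_rot(),ctrl.grip_point_offset)
E
```

```text
pics
scene {'vfov': 55.64497290548827, 'cx': 320.128781495087, 'cy': 195.59606063105457, 'k1': 0.009641288934031685, 'xyz': array([1171.33752267,  393.86317666,  731.25037857]), 'attitude': array([ 0.45276821,  0.77952548, -0.37599356, -0.21440573])}
side {'vfov': 42.85672877701847, 'cx': 312.46591312700224, 'cy': 198.51076750588481, 'k1': -0.13224165817072808, 'xyz': array([  358.28253199, -1128.08118194,  1056.30942614]), 'attitude': array([ 0.90191397, -0.06136658,  0.03000369, -0.42647992])}
wrist {'vfov': 68.50975518867659, 'cx': 315.8022189241824, 'cy': 200.06393096173576, 'k1': -0.023094544445109486, 'xyz': array([111.85791461, 618.36121413, 382.5779817 ]), 'attitude': array([0.79687197, 0.59146198, 0.07294849, 0.09922855])}
0.15 [ 1.46357805e-01  9.89231611e-01 -4.61361935e-04 -2.63728030e-05] 78.39999999999999
```

View pics/scene0.png

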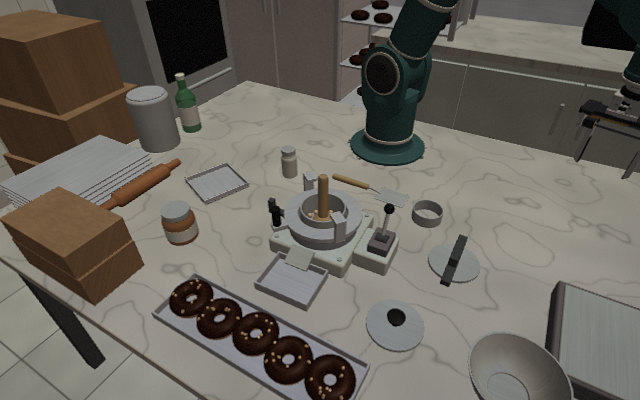

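View pics/side0.png

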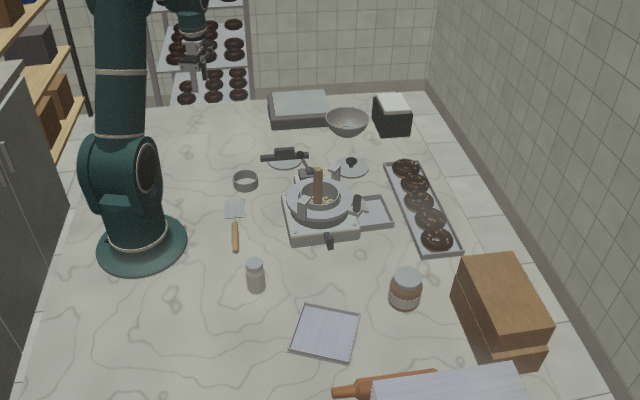

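The scene shows the mill at about (322,225) and the pusher standing in it. The cover is at (455,262), the pot lid at (395,325), the tray at (217,183) and the switch ball at (389,208). In the side view the tray is at (325,333), the cover at (286,157) and the mill at (318,200). I'll zoom in for exact pixels.

Run:
```python
import cv2,numpy as np
def crop(n,x0,y0,w,h,s,o):
    im=cv2.resize(cv2.imread(f"pics/{n}0.png")[y0:y0+h,x0:x0+w],None,fx=s,fy=s,interpolation=cv2.INTER_CUBIC)
    for x in range(-(-x0//20)*20,x0+w,20):
        cv2.line(im,((x-x0)*s,0),((x-x0)*s,6),(0,0,255),1);cv2.putText(im,str(x),((x-x0)*s,16),0,.35,(0,0,255),1)
    for y in range(-(-y0//20)*20,y0+h,20):
        cv2.line(im,(0,(y-y0)*s),(6,(y-y0)*s),(0,0,255),1);cv2.putText(im,str(y),(8,(y-y0)*s+4),0,.35,(0,0,255),1)
    cv2.imwrite(o,im)
crop("scene",255,165,235,125,3,"pics/c1.png")
crop("side",225,140,175,120,4,"pics/c2.png")
```

```text
(no output)
```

View pics/c1.png

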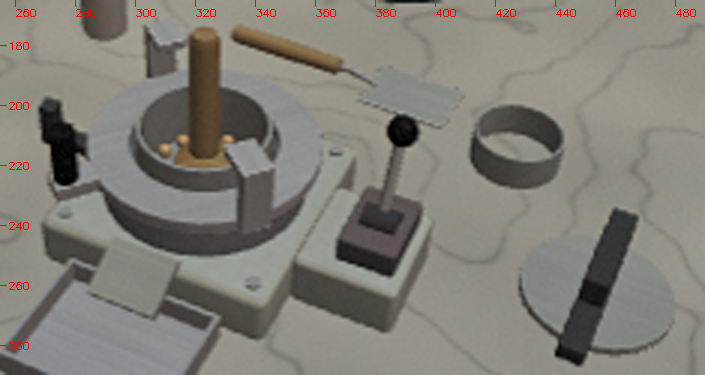

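View pics/c2.png

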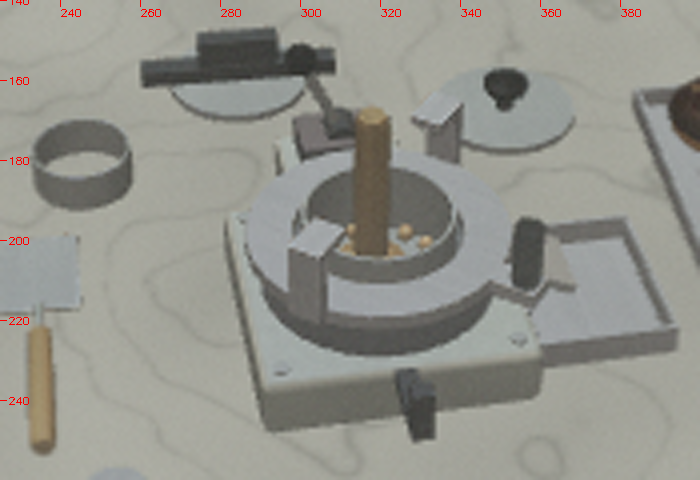

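The crops show these pixels.
- **Scene:** ball (389,208.7), handle top (275.7,208), mark top (272,200), pusher top (323,176.3), bar ends (463,235) and (445.5,281).
- **Side:** ball (300,154.5), handle top (357.5,196), pusher top (318.2,168.5), bar ends (260.5,157) and (308.5,153).

I'll fit the poses from these.

```bash
cat > h.py <<'E'
import numpy as np, cv2
from scipy.spatial.transform import Rotation as R
from scipy.optimize import least_squares
from station import ctrl, read_camera, readout
def project(c,P):
    p=R.from_quat(c["attitude"]).inv().apply(np.atleast_2d(P)-c["xyz"])
    s=p[:,:2]/p[:,2:]; s=s*(1+c["k1"]*(s**2).sum(1,keepdims=True))
    return s*(200/np.tan(np.radians(c["vfov"]/2)))+[c["cx"],c["cy"]]
def plane(c,px,z):
    f=lambda q:(project(c,[q[0],q[1],z])[0]-px)
    return least_squares(f,[600,0]).x
def T(q,P):  # q = x,y,yaw
    P=np.atleast_2d(P).astype(float); co,s=np.cos(q[2]),np.sin(q[2])
    return np.c_[q[0]+co*P[:,0]-s*P[:,1], q[1]+s*P[:,0]+co*P[:,1], P[:,2]]
def circ(r,z,n=180):
    t=np.linspace(0,2*np.pi,n); return np.c_[r*np.cos(t),r*np.sin(t),0*t+z]
E
cat > fit.py <<'E'
from h import *
S,D=read_camera("scene"),read_camera("side")
s=lambda x,y:np.array([255+x/3,165+y/3]); d=lambda x,y:np.array([225+x/4,140+y/4])
ball=[80*np.sin(-.5),160,72+80*np.cos(-.5)]
def mill(q):
    a=q[3]; h=[122*np.sin(1.1-a),-122*np.cos(1.1-a),150]
    b=[80*np.sin(q[4]),160,72+80*np.cos(q[4])]
    r=[]
    for c,px in ((S,[s(402,131),s(62,129),s(51,105)]),(D,[d(300,58),d(530,224),d(420,384)])):
        r+=list((project(c,T(q,[b,h,[0,-157,80]]))-px).ravel())
    e=project(D,T(q,circ(100,99))); r+=[e[:,0].min()-d(244,0)[0],e[:,0].max()-d(513,0)[0]]
    e=project(S,T(q,circ(100,99))); r+=[e[:,0].min()-s(88,0)[0],e[:,0].max()-s(322,0)[0]]
    e=project(D,T(q,circ(58,115))); r+=[e[:,0].max()-d(463,0)[0]]
    e=project(S,T(q,circ(58,115))); r+=[e[:,0].min()-s(132,0)[0],e[:,0].max()-s(278,0)[0]]
    return np.array(r)
best=min((least_squares(mill,[600,100,y,.2,-.5]) for y in (-1,-.5,0,.5,1)),key=lambda o:o.cost)
print("mill",best.x.round(3),"res",best.fun.round(1))
two=lambda A,B:least_squares(lambda p:np.r_[project(S,p)[0]-A,project(D,p)[0]-B],[600,100,100])
o=two(s(204,34),d(373,114)); print("pusher top",o.x.round(1),o.fun.round(1), "mill frame",T([0,0,-best.x[2]],[o.x-[*best.x[:2],0]]).round(1))
def cov(q):
    P=T(q,[[-86,0,34],[86,0,34]])
    return np.r_[(project(S,P)-[s(625,211),s(572,348)]).ravel(),(project(D,P)-[d(141,67),d(335,53)]).ravel()]
for y in (0,1.5,3,4.5):
    o=least_squares(cov,[700,300,y]); print("cover",o.x.round(3),o.cost.round(1),o.fun.round(1))
def tr(q):
    P=T(q,[[x,y,18] for x,y in ((75,75),(75,-75),(-75,-75),(-75,75))])
    return (project(S,P)-TS).ravel(), (project(D,P)-TD).ravel()
TD=np.array([[307,305],[359,319],[351,362],[290,350]]);TS=None
for c,L in ((D,[(307,305),(359,319),(351,362),(290,350)]),(S,[(185,182),(210,164),(249,183),(224,202)])):
    P=np.array([plane(c,np.array(p),18) for p in L]); print("tray",P.round(0).tolist(),P.mean(0).round(1))
for n,a,b in (("jar",(181,240),(405,305)),("shaker",(289,176),(256,289)),("cutter",(427,221),(245,185)),("lid",(395,328),(352,170))):
    print(n,plane(S,np.array(a),5).round(0),plane(D,np.array(b),5).round(0))
E
python3 fit.py
```

```text
mill [ 5.42139e+02  3.68210e+01  4.20000e-02  2.45000e-01 -4.27000e-01] res [ 0.8  0.6 -0.5  0.2 -0.3 -0.3  0.  -0.2 -0.2 -0.2  0.4  0.3  0.2  0.1
 -0.7  0.5 -1.4  1.  -1.3]
pusher top [535.7  32.5 203.7] [-0.1  0.1 -0.1 -0.1] mill frame [[ -6.6  -4.  203.7]]
cover [4.64579e+02 3.61750e+02 3.00000e-03] 0.5 [-0.  -0.2 -0.4  0.5 -0.2 -0.2 -0.3 -0.6]
cover [4.64579e+02 3.61750e+02 3.00000e-03] 0.5 [-0.  -0.2 -0.4  0.5 -0.2 -0.2 -0.3 -0.6]
cover [4.64579e+02 3.61750e+02 3.00000e-03] 0.5 [-0.  -0.2 -0.4  0.5 -0.2 -0.2 -0.3 -0.6]
cover [464.579 361.75    6.287] 0.5 [-0.  -0.2 -0.4  0.5 -0.2 -0.2 -0.3 -0.6]
tray [[460.0, -301.0], [583.0, -363.0], [540.0, -483.0], [402.0, -431.0]] [ 496.2 -394.4]
tray [[552.0, -459.0], [436.0, -461.0], [457.0, -280.0], [567.0, -286.0]] [ 503.1 -371.4]
jar [ 736. -291.] [ 715. -327.]
shaker [ 349. -202.] [ 332. -219.]
cutter [339. 258.] [319. 242.]
lid [700. 302.] [693. 278.]
```

Mill fit: (542,37), yaw 0.042, collar 0.245. The cover is at (464.6,361.8) with yaw about 0, and the tray is near (500,-383). I'll go to the pusher by way of the cover and take a wrist picture there.

```bash
cat >> h.py <<'E'
def down(yaw): return (R.from_euler("z",yaw)*R.from_quat([0,1,0,0])).as_quat()
def st(m=""): print(m,readout.current_time(),readout.current_position().round(1),"op",round(readout.current_opening(),3),"F",np.round(readout.current_force(),1),flush=True)
E
python3 - <<'E'
from h import *
q=down(0)
for p in ([465,362,330],[536,33,253],[500,-383,205],[542,37,240]): print(p,np.round(ctrl.solve_ik(p,q),2))
ctrl.movep([465,362,330],q); st("hover")
c=read_camera("wrist"); cv2.imwrite("pics/w1.png",c["frame"][:,:,::-1]); np.save("w1.npy",{k:v for k,v in c.items() if k!="frame"})
ctrl.movep([535.7,32.5,335],q); st()
ctrl.move_straight([535.7,32.5,254],max_speed=120,f_stop=8); st("down")
ctrl.clamp(25); st("clamp")
ctrl.move_straight([535.7,32.5,375],max_speed=150); st("lift")
E
```

```text
[465, 362, 330] [-0.78  0.33  0.08  1.68 -0.03  1.14  0.88]
[536, 33, 253] [-0.51  0.34  0.47  1.9  -0.19  0.95  1.62]
[500, -383, 205] [ 0.03  0.68  0.83  1.71 -0.58  1.02  2.63]
[542, 37, 240] [-0.49  0.37  0.45  1.89 -0.2   0.92  1.62]
hover 1.6333 [464.2 363.1 329.9] op 1.0 F [-0.3  1.2 -0.7]
 2.9583 [535.8  34.  334.9] op 1.0 F [0.2 0.8 0.2]
down 3.7833 [536.   32.7 254.6] op 0.998 F [-0.   0.3  0.2]
clamp 4.8417 [535.6  32.5 253.9] op 0.271 F [-0.3  0.2 -1.3]
lift 5.8 [535.4  32.5 374.1] op 0.272 F [ 0.3  0.1 -1.4]
```

View pics/w1.png

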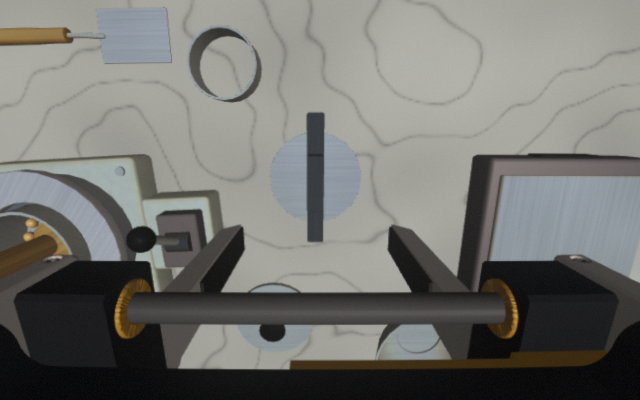

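The wrist view shows the bar running from (315.5,113) to (315.5,241), so the cover lies along world x. The pusher is gripped at an opening of about 25.5 mm. Next I'll refine the cover position and place the pusher on the tray.

Run:
```python
from h import *
w=np.load("w1.npy",allow_pickle=True).item()
P=[plane(w,np.array(p),34).round(1) for p in ((315.5,113),(315.5,241))]; print(P,np.mean(P,0))
q=down(-.7)
ctrl.movep([500,-383,375],q); st("over tray")
ctrl.move_straight([500,-383,225],max_speed=170)
hit=ctrl.move_straight([500,-383,196],max_speed=35,f_stop=5); st(hit)
ctrl.open_jaws(); st("open")
z=readout.current_position()
ctrl.move_straight([z[0],z[1],310],max_speed=170); st()
a=[]
for n,b in (("scene",(165,110,140,120)),("side",(240,240,160,130))):
    im=read_camera(n)["frame"][:,:,::-1]; x,y,W,H=b
    a.append(cv2.resize(im[y:y+H,x:x+W],(400,360),interpolation=cv2.INTER_CUBIC))
cv2.imwrite("pics/tr.png",np.hstack(a))
```

```text
[array([376.2, 362.5]), array([544.7, 362.6])] [460.45 362.55]
over tray 7.3417 [ 501.  -381.5  374.9] op 0.271 F [ 0.3  1.1 -1.4]
True 9.0 [ 499.8 -383.1  202.3] op 0.271 F [ 0.9 -0.7  1.2]
open 10.1333 [ 499.8 -382.7  202.6] op 0.999 F [-0.3  0.5  0.7]
 10.9167 [ 499.6 -382.4  309. ] op 1.002 F [-0.7 -0.1  0.1]
```

View pics/tr.png

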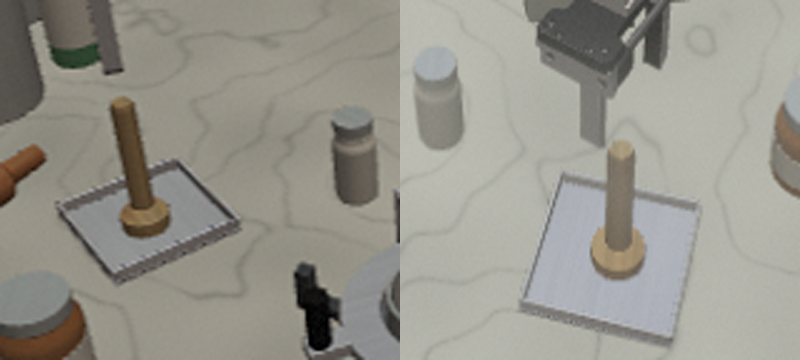

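The pusher stands upright near the centre of the tray, with its foot well inside the rim in both halves. Next is the cover.

Run:
```python
from h import *
q=down(0.001); m=[542.1,36.8]
ctrl.movep([462.5,362.3,300],q); st()
ctrl.move_straight([462.5,362.3,160],max_speed=150)
print(ctrl.move_straight([462.5,362.3,134.5],max_speed=50,f_stop=8)); st("down")
z0=readout.current_position()[2]
ctrl.clamp(50); st("clamp")
p=readout.current_position()
ctrl.move_straight([p[0],p[1],345],max_speed=120); st("lift")
ctrl.movep([*m,345],down(.042)); st("over")
ctrl.move_straight([*m,z0+128],max_speed=120); ctrl.dwell(.2); st()
a=[]
for n,b in (("scene",(260,130,130,150)),("side",(250,130,130,150))):
    c=read_camera(n); im=c["frame"][:,:,::-1].copy(); x,y,W,H=b
    a.append(cv2.resize(im[y:y+H,x:x+W],(400,462),interpolation=cv2.INTER_CUBIC))
cv2.imwrite("pics/cv.png",np.hstack(a))
```

```text
13.65 [463.1 361.5 300. ] op 1.003 F [-0.1 -1.3  0.3]
False
down 15.3917 [462.5 362.3 134.4] op 0.997 F [-0.5  0.4  0.6]
clamp 16.5167 [462.5 362.3 134.5] op 0.211 F [-0.  -0.8  0.8]
lift 18.425 [462.4 362.2 344.4] op 0.209 F [ 0.5  0.1 -5.6]
over 19.6917 [542.1  38.2 344.9] op 0.208 F [ 0.5 -0.1 -4.9]
 20.7333 [542.3  36.8 263.1] op 0.21 F [-0.2 -0.2 -5.5]
```

View pics/cv.png

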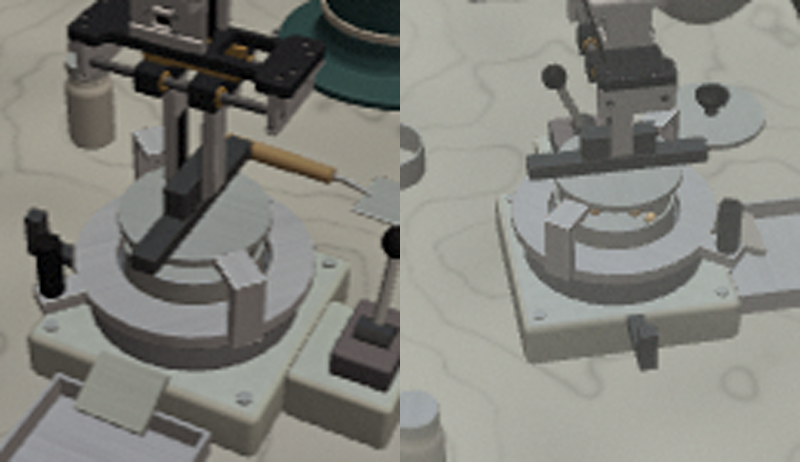

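The cover is held level above the bowl, with the bar clear of the claws. I'll lower it now.

Run:
```python
from h import *
m=[542.1,36.8]
print(ctrl.move_straight([*m,237.5],max_speed=30,f_stop=5)); st("expected 239.5")
if abs(readout.current_position()[2]-239.5)<2.5:
    ctrl.open_jaws(); st("open")
    p=readout.current_position(); ctrl.move_straight([p[0],p[1],330],max_speed=150); st()
```

```text
True
expected 239.5 21.5583 [542.   36.8 239.5] op 0.21 F [-2.8  0.3  9.1]
open 22.7667 [541.4  36.8 238.8] op 1.003 F [ 0.2 -1.1  0.1]
 23.525 [541.1  36.9 329.2] op 1.001 F [ 0.2  0.3 -0.5]
```

```bash
cat > col.py <<'E'
from h import *
M=[542.1,36.8,.042]
def hp(a,z,off): 
    f=1.1-a; p=T(M,[[122*np.sin(f),-122*np.cos(f),z]])[0]
    return p, down(f+.042+off)
E
python3 - <<'E'
from col import *
best=None
for off in (-np.pi/2,np.pi/2):
    J=[ctrl.solve_ik(*hp(a,210,off)) for a in (.245,.7,1.1)]
    print(off,[None if j is None else np.round(j,2) for j in J])
    if all(j is not None for j in J):
        s=abs(J[0][6])+abs(J[2][6]); best=min(best or (9e9,0),(s,off))
off=best[1]; print(off); np.save("off.npy",off)
p,q=hp(.245,300,off); ctrl.movep(p,q)
p,q=hp(.245,210,off); print(ctrl.move_straight(p,max_speed=120,f_stop=8)); st("down")
ctrl.clamp(10); st("clamp")
for a in np.linspace(.245,1.1,7)[1:]:
    p,q=hp(a,210,off); print(ctrl.move_straight(p,max_speed=60,rot=q,f_stop=25)); st(round(a,2))
c=[read_camera(n) for n in("scene","side")]
a=[cv2.resize(k["frame"][y:y+150,x:x+130,::-1],(400,462),interpolation=cv2.INTER_CUBIC) for k,x,y in((c[0],240,150),(c[1],260,130))]
cv2.imwrite("pics/lk.png",np.hstack(a))
E
```

```text
-1.5707963267948966 [array([-0.32,  0.58,  0.46,  1.67, -0.3 ,  0.97,  1.14]), array([-0.32,  0.52,  0.53,  1.78, -0.32,  0.93,  0.78]), array([-0.38,  0.46,  0.61,  1.89, -0.34,  0.89,  0.44])]
1.5707963267948966 [array([-0.69,  0.82,  1.08,  1.68, -0.79,  1.14, -1.63]), array([-0.67,  0.75,  1.08,  1.79, -0.75,  1.08, -2.02]), array([ 0.9 ,  0.66, -1.08,  1.85,  0.67,  1.06,  2.73])]
-1.5707963267948966
False
down 25.0 [637.7 -39.3 210.8] op 0.999 F [ 0.  -0.6  0.7]
clamp 26.1 [637.4 -39.5 210. ] op 0.229 F [-0.1 -0.5 -0.2]
False
0.39 26.5417 [625.8 -52.4 210. ] op 0.229 F [ 2.4 -4.  -2.9]
False
0.53 26.9833 [612.5 -63.3 210.1] op 0.231 F [ 2.8 -5.5 -2.9]
False
0.67 27.425 [597.6 -72.4 210.1] op 0.232 F [ 2.4 -6.4 -1.5]
False
0.82 27.8667 [581.5 -79.2 210.2] op 0.231 F [ 0.8 -7.6 -0.8]
False
0.96 28.3083 [564.6 -83.8 210.2] op 0.231 F [ 0.1 -8.   0.9]
False
1.1 28.75 [547.2 -85.8 210.2] op 0.233 F [-1.6 -9.5  1.1]
```

View pics/lk.png

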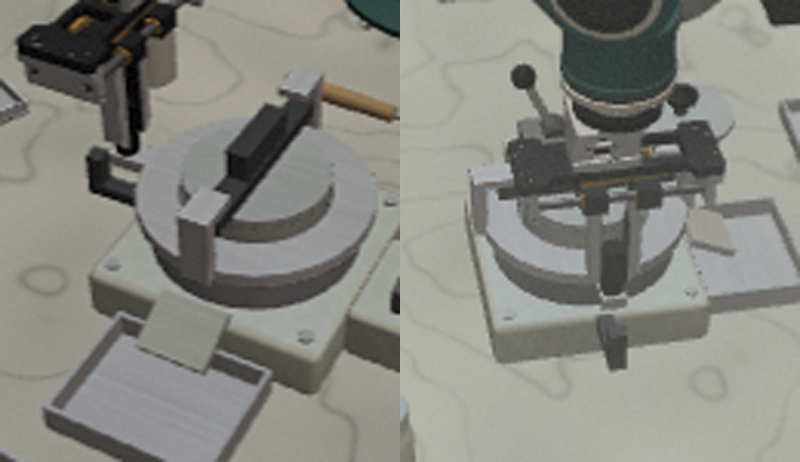

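The claws stand over the bar ends in the scene half, around (205,205) and (300,85). The handle is in line with the tongue in the side half, around (615,265). I'll release, retreat and measure.

Run:
```python
from col import *
ctrl.open_jaws(); st("open")
p,q=hp(1.1,300,float(np.load("off.npy"))); p0=readout.current_position()
ctrl.move_straight([p0[0],p0[1],300],max_speed=150)
# on to switch approach, clear above
b=T(M,[[-80,160,320]])[0]; print(ctrl.solve_ik(b,down(.042)).round(2)); ctrl.movep(b,down(.042)); st()
for n,x,y in(("scene",260,165),("side",270,140)):
    k=read_camera(n); cv2.imwrite(f"pics/{n}2.png",k["frame"][:,:,::-1])
A=[cv2.resize(cv2.imread(f"pics/{n}2.png")[y:y+110,x:x+100],(400,440),interpolation=cv2.INTER_CUBIC) for n,x,y in(("scene",260,165),("side",270,140))]
cv2.imwrite("pics/v2.png",np.hstack(A))
```

```text
open 30.0333 [547.2 -85.1 210. ] op 0.999 F [-0.2  0.5 -0.5]
[-0.88  0.17  0.46  1.92 -0.09  1.06  1.24]
 31.9167 [455.9 192.3 319.7] op 1.0 F [ 0.1  0.  -0.7]
```

View pics/v2.png

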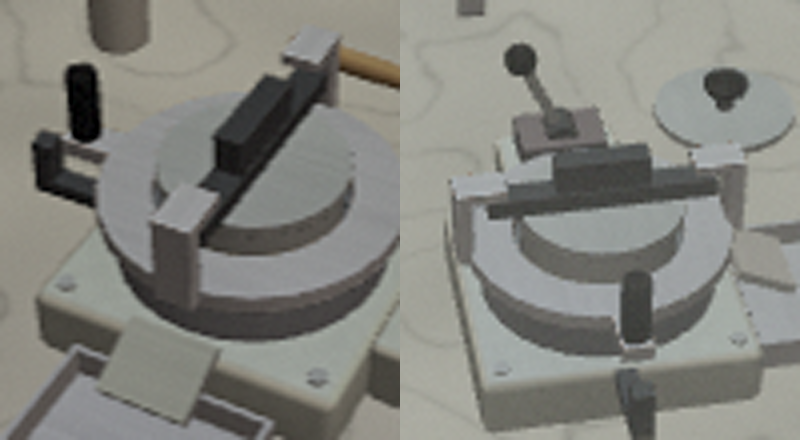

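Run:
```python
from col import *
S,D=read_camera("scene"),read_camera("side")
s=lambda x,y:np.array([260+x/4,165+y/4]); d=lambda x,y:np.array([270+(x-400)/4,140+y/4])
print("pred handle@1.1",(project(S,hp(1.1,150,0)[0])[0]-[260,165])*4,(project(D,hp(1.1,150,0)[0])[0]-[270,140])*4+[400,0])
for a in(1.0,1.2):print(a,(project(D,hp(a,150,0)[0])[0]-[270,140])*4+[400,0])
two=lambda A,B:least_squares(lambda p:np.r_[project(S,p)[0]-A,project(D,p)[0]-B],[600,100,100])
inv=lambda p:T([0,0,-M[2]],[p-[M[0],M[1],0]])[0].round(1)
o=two(s(82,71),d(637,277)); h=inv(o.x); print("handle mill frame",h,o.fun.round(1),"angle",1.1-np.arctan2(h[0],-h[1]))
f=lambda q:np.r_[(project(S,T(q,[[35,0,165],[-35,0,165]]))-[s(229,141),s(280,80)]).ravel(),(project(D,T(q,[[-35,0,165],[35,0,165]]))-[d(556,157),d(650,150)]).ravel()]
o=least_squares(f,[542,37,0]); print("rib",o.x.round(3),o.fun.round(1))
```

```text
pred handle@1.1 [83.26362399 70.1252856 ] [633.35938673 276.09173373]
1.0 [650.59805761 273.48669559]
1.2 [615.71627971 277.5603809 ]
handle mill frame [   1.8 -122.5  149.9] [-0.2  0.2 -0.2 -0.2] angle 1.0853071798305545
rib [5.44631e+02 3.91280e+01 3.70000e-02] [-0.6  0.  -0.1 -0.7 -0.2 -0.4  0.  -1.1]
```

The handle sits at about 1.085 rad and the bar yaw is 0.037 against the mill's 0.042, so both are good. Last is the switch.

Run:
```python
from col import *
w=lambda x,z:T(M,[[x,160,z]])[0]
ctrl.clamp(10)
print(ctrl.move_straight(w(-80,224),max_speed=150,f_stop=10)); st("down")
print(ctrl.move_straight(w(10,224),max_speed=60,f_stop=25)); st()
print(ctrl.move_straight(w(34,224),max_speed=25,f_stop=15)); st("end")
print("mill x",T([0,0,-M[2]],[readout.current_position()-[M[0],M[1],0]])[0].round(1))
p=readout.current_position(); b=w(-45,224); ctrl.move_straight(b,max_speed=100); ctrl.move_straight([*b[:2],330],max_speed=150); st()
A=[]
for n,x,y in(("scene",260,155),("side",260,130)):
    k=read_camera(n)["frame"][:,:,::-1]; A.append(cv2.resize(k[y:y+130,x:x+140],(400,371),interpolation=cv2.INTER_CUBIC))
cv2.imwrite("pics/v3.png",np.hstack(A))
```

```text
False
down 34.325 [455.8 193.4 224.7] op 0.006 F [-0.1  0.7 -0.2]
False
 35.975 [545.3 197.1 224.1] op 0.006 F [-0.9 -0.5 -0.9]
True
end 36.3667 [547.8 197.2 223.3] op 0.008 F [-5.  -0.3  4.8]
mill x [ 12.4 160.  223.3]
 37.95 [490.2 194.7 329.1] op 0.007 F [ 0.1 -0.6 -0.2]
```

View pics/v3.png

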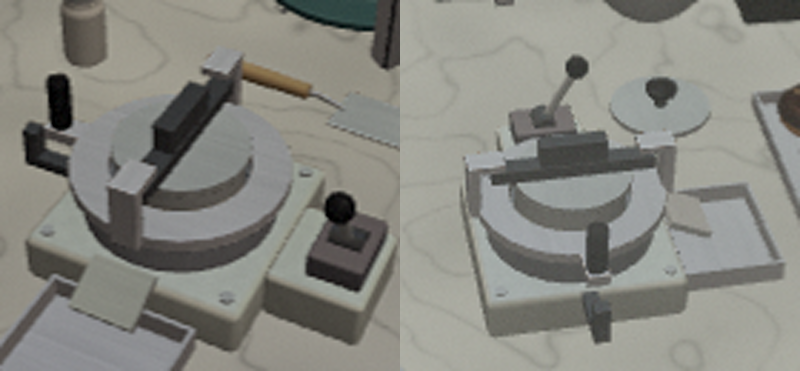

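The lever now leans to +x, with the ball at scene (379.4,227.8) and side (321.6,153.5). I'll push once more against the stop to make sure it is fully on, then measure.

Run:
```python
from col import *
S,D=read_camera("scene"),read_camera("side")
two=lambda A,B:least_squares(lambda p:np.r_[project(S,p)[0]-A,project(D,p)[0]-B],[600,100,100])
inv=lambda p:T([0,0,-M[2]],[p-[M[0],M[1],0]])[0].round(1)
o=two([379.4,227.8],[321.6,153.5]); b=inv(o.x); print("ball",b,o.fun.round(1),"lean",np.arcsin(b[0]/80))
w=lambda x,z:T(M,[[x,160,z]])[0]
ctrl.move_straight(w(-25,224),max_speed=150,f_stop=10); ctrl.move_straight(w(8,224),max_speed=80,f_stop=20)
print(ctrl.move_straight(w(34,224),max_speed=20,f_stop=28)); st("end"); print(inv(readout.current_position()))
ctrl.move_straight(w(-25,224),max_speed=100); ctrl.move_straight(w(-25,340),max_speed=150); st()
k=read_camera("side")["frame"][:,:,::-1]; cv2.imwrite("pics/v4.png",cv2.resize(k[120:360,230:420],(570,600) if 0 else (475,600),interpolation=cv2.INTER_CUBIC))
```

```text
ball [ 35.1 159.3 141.2] [-0.2  0.2 -0.3 -0.3] lean 0.4542071616860207
True
end 40.1917 [548.6 197.3 223.1] op 0.003 F [-7.1 -0.3  7.5]
[ 13.2 160.1 223.1]
 41.65 [510.2 195.5 339.1] op 0.004 F [-0.9  0.5  0.8]
```

View pics/v4.png

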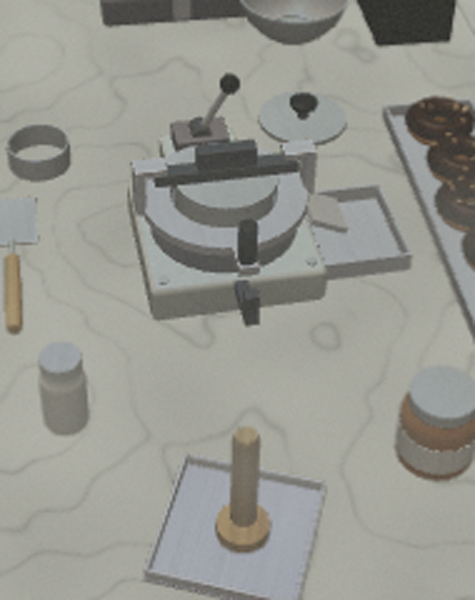

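The second push met the stop at the same place, so the lever is fully on. The pusher stands on the tray, the claws cover the bar ends and the bystanders haven't moved. I'll hand it in.

```bash
python3 -c "
from station import ctrl
print(ctrl.finish_job())"
```

```text
the job is handed in; nothing more can be done
None
```

The job is handed in, with about 42 s of the 72 s used: the pusher stands on the tray, the cover is seated in line, the collar handle is at the locked mark (measured about 1.085 rad against 1.10), and the switch is thrown to its stop.

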